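Prop the incubator hood open and stack the second tray

TASK

Raise the incubator's clear hood until it stays up by itself, swing the prop rod on its left side up to its stop, then bring the hood back down onto the rod so that the rod's tip sits in the socket and holds the hood open. Then pick up the tray that stands on the bench by its handle and set it, level, on the lower tray inside the incubator with all four corner lugs down in the sockets, and let go. Leave the bottle, the timer and the tape roll where they are.

Things in the scene. Friction and masses are not known exactly. Their poses are not given: they have to be found in the camera images.
- incubator: White bench incubator, fixed to the bench: an open box 200 (x) x 220 (y) x 90 mm high, walls 8 mm, with a clear hinged hood on top. Origin at the centre of its underside; its own +x points to its rear (the hinge side, away from the robot), +y to its left side (where the prop rod is), z up.
- hood (a joint): Angle of the hood: 0 shut, grows as the front rises, stop at 1.40. From about 1.28 upwards it is balanced and stays by itself, or leans back to the stop; let go below about 1.18 it sinks shut, slowed by the hinge. Resting on the seated prop rod it reads about 1.12. Lifting it takes under 7 N at the bar.
- hood_hinge (a point): Middle of the hood's hinge line, at the rear rim of the incubator (its own 100, 0, 90 mm). The hinge line runs along the incubator's y. Does not move.
- hood_bar (a point): Centre of the hood's front handle: a round steel bar 12 mm thick, 120 mm long along the incubator's y, held by a leg at each end, 45 mm in front of the hood's front face. With the hood shut it lies 249 mm in front of the hinge line and 22 mm above it. Moves with the hood, axes as the hood's.
- prop (a joint): Angle of the prop rod: about 0 to 0.2 at the start, lying along the left side and pointing to the rear; grows as its free end swings up; stop at 1.038, its working place. Its pivot is stiff (0.1 N m): it stays where it is left.
- prop_pivot (a point): Pivot of the prop rod on the incubator's left side near the front, in the middle plane of the rod (the incubator's own -80, 130, 60 mm). The pivot's axis runs along the incubator's y.
- prop_pin (a point): Grip point on the rod's round cross pin: the pin is 12 mm thick, sticks out 62 mm to the incubator's left (+y) from the rod, 100 mm along the rod from the pivot; an 18 mm disc caps its outer end. This point lies on the pin's axis, 34 mm out from the rod's middle plane.
- prop_tip (a point): Centre of the 14 mm ball at the free end of the rod (rod 10 mm thick, ball centre 198 mm from the pivot).
- prop_socket (a point): Where the centre of the rod's ball sits when seated in the socket: a downward-open black notch on the left edge of the hood, 30 mm wide at its mouth, 160 mm from the hinge line and 14 mm deep. Moves with the hood.
- tray_center (a point): Centre (half-way up) of the loose aluminium tray, 125 (x) x 95 (y) x 94 mm over all, 0.25 kg; when it stands on the bench this point is 47 mm above the bench. Four tapered round corner lugs, 14 mm thick (8 mm at the foot) and 12 mm long, are its feet, at 52 mm in x and 37 mm in y from the centre. Tray walls end 40 mm above the feet. Handle: a black bar along the tray's x, 88 mm long, 12 mm wide (y), 18 mm high, its centre 38 mm above this point, on two legs 80 mm apart. z up.
- nest (a point): Centre of the lower tray fixed in the incubator, at its socket rims (70 mm above the bench). Four square corner sockets, 19 mm wide, 15 mm deep, at 52 mm in the incubator's x and 37 mm in its y. The tray fits either way round. Seated, its underside lies on the rims and point tray_center is 35 mm above this point. The propped hood slopes over it: come in from the front, gripper leaning to the robot.
- bottle: Bystander: brown reagent bottle, 58 mm wide, 125 mm high; origin at the centre of its base.
- timer: Bystander: small white timer, 64 x 62 x 19 mm; origin at the centre of its base.
- tape_roll: Bystander: roll of tape lying flat, 61 mm wide, 19 mm high; origin at the centre of its base.
There are look-alikes about, which are no part of the job. Leave any brown look-alike of the part that bears tray_center alone.

How it is judged:
On the way, in this order (a step that is already met when the one before it is completed fails the run):
1. the hood is raised and stays up with the gripper off it (value of joint hood above 1.19 rad and contact force between the fingers and hood below 0.1 N), for 0.2 s.
2. the prop rod is swung up to its stop while the hood is still raised (value of joint prop above 0.97 rad and value of joint hood above 1.17 rad), for 0.2 s.
3. the hood rests on the rod, whose ball sits in the socket, and the gripper is off both (distance between prop_tip and prop_socket below 0.008 m and contact force between prop and hood above 0.2 N and contact force between the fingers and hood below 0.1 N and contact force between the fingers and prop below 0.1 N), for 0.2 s.
At the end, for the whole second after the job is handed in: The hood (1.05 to 1.17 rad) rests on the prop rod, the ball within 8 mm of its seat in the socket; the tray lies on the lower tray with its lugs in the sockets (centre within 7 mm, no more than 4 mm above its seat, level within 0.06 rad, turned within 0.1 rad, either way round), at rest (distance between prop_tip and prop_socket below 0.008 m and contact force between prop and hood above 0.2 N and value of joint hood between 1.05 and 1.17 rad and horizontal distance between tray_center and nest below 0.007 m and z of tray_center in the frame of nest below 0.039 m and angle between tray_center's own z axis and vertical below 0.06 rad and angle between the x axis of tray_center and the x axis of incubator, either way round below 0.1 rad and linear speed of tray below 0.02 m/s); the robot touches nothing.
It fails at once if the bottle is moved more than 30 mm or tipped (distance of bottle from where it was at the start of the episode above 0.03 m or angle between bottle's own z axis and vertical above 0.4 rad).
It fails at once if the timer is moved more than 30 mm (distance of timer from where it was at the start of the episode above 0.03 m).
It fails at once if the tape roll is moved more than 30 mm (distance of tape_roll from where it was at the start of the episode above 0.03 m).
It also fails if it takes over 72 s, if anything falls off the work surface, if the arm or the gripper's body presses on something with over 40 N, if the wrist force passes 120 N, or if a joint passes its speed limit or range.

ROBOT

A 6-joint arm with a two-finger parallel gripper is mounted at the origin on a cart in front of the work surface, level with it; the furniture and walls round the work are solid. World frame = base frame: x ahead of the robot, y to its left, z up, the work surface at z = 0. Lengths are in m, angles in rad, forces in N, time in s.
With the tool pointing down it reaches from about 0.275 to 0.725 m from the base axis. Payload 5.6 kg.
Tool frame: the origin (TCP) lies at the very end of the fingers, on their centre line; the grasp point (between the pads) lies 19 mm behind it; z points along the fingers, y is the line along which they close (so a half turn about z gives the same grasp; the last joint's range is limited). The gripper opens to 85 mm and grips with 20 to 120 N. Pads are 22 mm wide; open, the fingers measure 114 mm over their backs; the gripper's body (76 mm by 85 mm) begins 54 mm behind the grasp point. The pads swing forward as they close: fully open they stand 13 mm farther back than shut.
Start: joints at [-1.043, 0.255, 0.108, 0, -1.424, -0.285], TCP at [0.132, -0.534, 0.231] pointing down, gripper open.
Joint ranges: [-2.95, 2.95], [-1.21, 1.97], [-1.09, 1.5], [-2.87, 1.71], [-2.94, -0.07], [-3.05, 3.05]. Speed limits (rad/s): [2.57, 2.57, 3.14, 3.14, 3.14, 3.14].

INTERFACE

Orientations are given as a unit quaternion [x, y, z, w].
In Python, from rig import robot gives the robot as it stands. The module is installed in compiled form; this text tells all that it offers.
- The arm moves only by the tool arm_command, never from a script. Its argument "increments" is text: rows parted by semicolons, each of 4 numbers parted by spaces: the shift along the tool's x, y, z scaled (see below), then the turn about the tool's z scaled (see below). In form: dx dy dz yaw; .... A call has 1 to 20 rows; each row shifts and turns the commanded pose from where the row before left it, along the tool's axes as they then stand; what a row does not reach is not made up. The controller multiplies each number of a shift by 0.02 m and each number of a turn by 0.12 rad. A row lasts 1/8 s, in which the tool goes at most 62.5 mm and 10.7 degrees, less where a joint would pass 70% of its speed; a pose out of reach is approached as far as the arm can. A call with a number of a shift or a turn outside -1 to 1 is refused whole. A call with a gripper value outside its range is refused whole. "jaw" is the closure, from -1 (fully open) to 1 (shut), set as the call begins (left out, the last holds). The fingers move at their own pace and stop on an object; "squeeze" is the grip in N (left out, the last holds). Time passes only in rows, so rows that do not move let the fingers close. It gives the time, the measured TCP pose, the force, the opening and the grip force at its end, in the units of the state.
- robot.sense(): the state, without advancing time (a new reading comes with each control period).
- robot.capture(name): name is "scene" or "top"; returns a dict with "frame" (400x640x3 uint8, red, green, blue), "range_z" (400x640 float32, m along the optical axis (not along the pixel's ray), 0 where there is no reading), "K" (3x3 intrinsics, pixels), "R" (3x3) and "t" (3): a world point X has camera coordinates R X + t. Camera axes: x right, y down, z forward; pixel columns grow to the right and rows downward; lengths in m; the calibration is good to about 2 mm. A picture is of the moment at which its call begins.
- robot.hand_in(): hands the job in; it is judged then, once.
The state is a dict: "time_s": time; "qpos": joint angles; "dq": joint speeds; "tau": joint torques, N m; "ee_pos": TCP position; "orientation": TCP orientation; "wrist_force": force on the tool from outside, world axes, zero at the start; "torque": the same for the moment, N m; "width": finger opening in m; "finger_force": force on a finger pad.
Only numpy, scipy, OpenCV 4.12 (cv2) and the standard library are available. Lean on these libraries where they do the work, as an engineer would, in place of code of your own. Each camera call takes 0.05 s, during which the arm holds its last target. There are 200 camera calls.

## Working session

There is one attempt and no reset: what is moved stays moved. The work goes in short steps, Python scripts to look and compute and a tool call to move; the robot and the scene stay as the last step left them, time stands still between calls to the robot, and variables do not carry over. Pictures are saved under pics/ and viewed, at most 10 in all, crops included, and the job is handed in when it is done.

Besides the shell and the picture viewer there is one more tool, called after ">>>" by a JSON object that holds its "method" and its "body". arm_command: Moves the arm, as the interface text tells. Its arguments: {"type":"object","properties":{"increments":{"type":"string"},"jaw":{"type":"number"},"squeeze":{"type":"number"}},"required":["increments"]}

```bash
mkdir -p pics; python3 - <<'E'
from rig import robot
import cv2,numpy as np
print(robot.sense())
for n in("scene","top"):
    c=robot.capture(n); np.savez(n+".npz",**c); cv2.imwrite(f"pics/{n}0.png",c["frame"][:,:,::-1]); print(n,c["K"].tolist(),c["R"].round(3).tolist(),c["t"])
E
```

```text
{'time_s': 0.0, 'qpos': array([-1.04340905e+00,  2.55763262e-01,  1.07005928e-01, -4.96714884e-04,
       -1.42390136e+00, -2.84577239e-01]), 'dq': array([ 0.00085799,  0.0006817 ,  0.00150271, -0.00191355,  0.00068034,
       -0.0001017 ]), 'tau': array([-1.90249841e-03, -3.86620402e+01,  2.37935579e+01,  5.36497414e+00,
       -6.07480790e-03,  3.18585069e-05]), 'ee_pos': array([ 0.13216968, -0.53337028,  0.23038442]), 'orientation': array([-1.21070635e-01,  9.92643427e-01,  9.52504655e-04, -1.42063312e-04]), 'wrist_force': array([ 0.26068073, -0.88690176, -0.43623346]), 'torque': array([-0.04523893, -0.00544734, -0.01534431]), 'finger_force': 0.0, 'width': 0.08516360750276306}
scene [[426.05121493818075, 0.0, 317.28259610905735], [0.0, 426.05121493818075, 196.52808045546183], [0.0, 0.0, 1.0]] [[0.9, -0.437, -0.007], [-0.22, -0.44, -0.871], [0.377, 0.785, -0.492]] [-0.43757027  0.28299278  1.1626704 ]
top [[479.65508972195084, 0.0, 319.4384719575663], [0.0, 479.65508972195084, 190.86341749381282], [0.0, 0.0, 1.0]] [[-0.008, -1.0, 0.006], [-0.998, 0.008, -0.063], [0.063, -0.006, -0.998]] [0.14122937 0.54285275 1.33014207]
```

View pics/scene0.png

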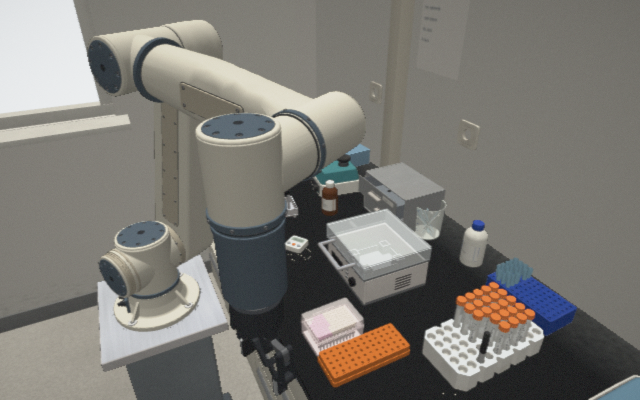

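View pics/top0.png

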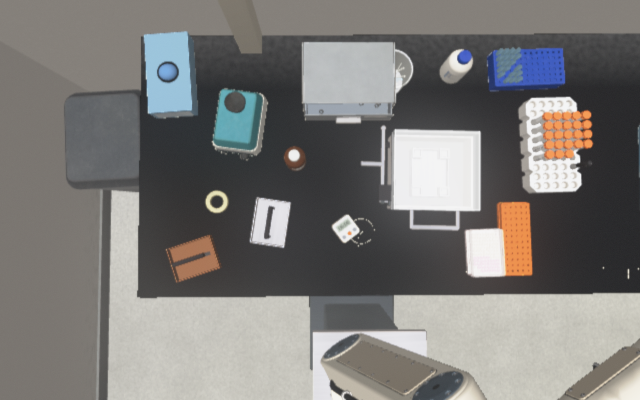

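```bash
python3 - <<'E'
import cv2,numpy as np
c=np.load("top.npz");f=c["frame"][:,:,::-1]
a=cv2.resize(f[115:245,355:490],None,fx=4,fy=4,interpolation=2)
b=cv2.resize(f[185:285,160:300],None,fx=2.5,fy=2.5,interpolation=2)
im=np.zeros((540,795,3),np.uint8);im[:520,:540]=a
b2=cv2.resize(f[190:255,240:300],None,fx=4.2,fy=4.2,interpolation=2);im[:b2.shape[0],543:543+b2.shape[1]]=b2[:,:252]
cv2.imwrite("pics/crop1.png",im)
s=np.load("scene.npz")["frame"][:,:,::-1]
cv2.imwrite("pics/crop2.png",cv2.resize(s[175:325,270:450],None,fx=4,fy=4,interpolation=2))
E
```

```text
(no output)
```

View pics/crop1.png

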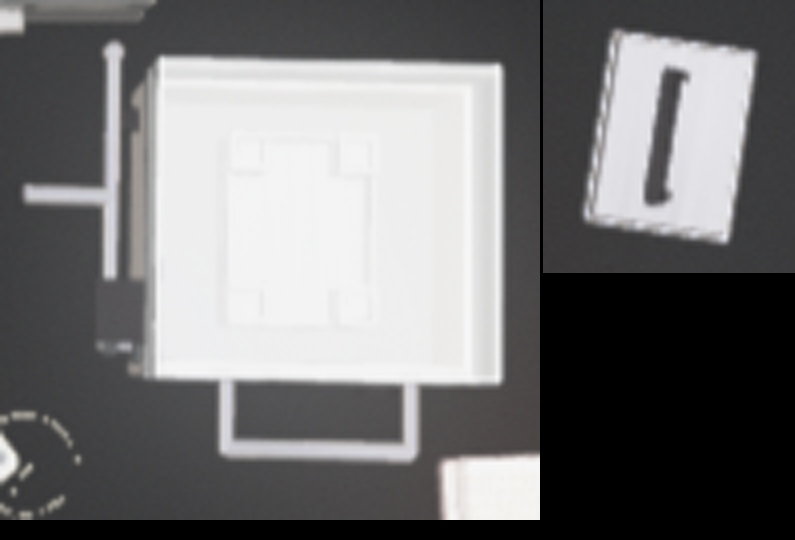

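View pics/crop2.png

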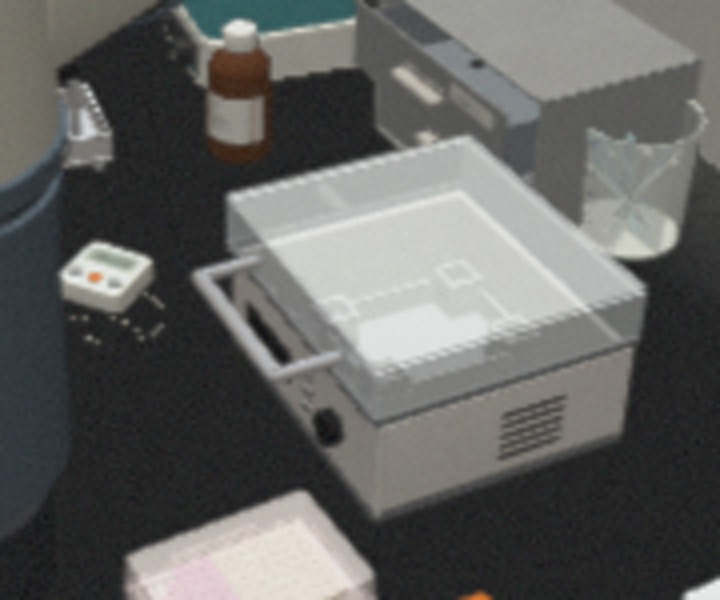

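```bash
cat > h.py <<'E'
import numpy as np
def world(c,u,v,z):
    d=c["R"].T@np.linalg.inv(c["K"])@[u,v,1]; o=-c["R"].T@c["t"]
    return o+d*(z-o[2])/d[2]
def pix(c,X):
    p=c["K"]@(c["R"]@np.array(X)+c["t"]); return p[:2]/p[2]
E
python3 - <<'E'
import numpy as np; from h import *
np.set_printoptions(precision=4,suppress=True)
c=np.load("top.npz")
A=lambda x,y,z:world(c,355+(x-1.5)/4,115+(y-1.5)/4,z)
B=lambda x,y,z:world(c,240+(x-543-1.6)/4.2,190+(y-1.6)/4.2,z)
n=[A(*p,.07) for p in((246,155),(355,155),(246,306),(353,306))]
print("nest",np.mean(n,0),"axes",n[0]-n[2],n[1]-n[3],n[0]-n[1])
print("bar",A(222,448,.112),A(416,456,.112))
print("rod",A(114,50,.065),A(109,275,.06),"pin",A(25,192,.06),A(103,196,.06))
t=[B(*p,.04) for p in((615,32),(757,52),(730,242),(585,222))]
print("tray",np.mean(t,0),t[0]-t[3],t[1]-t[2],t[0]-t[1])
print("handle",B(680,70,.094),B(656,203,.094))
print("bottle",world(c,295,157,.125),"timer",world(c,345,228,.019),"tape",world(c,216,202,.019))
D=c["range_z"]
for u,v in((435,227),(435,229),(365,163),(268,222),(262,205)):
    print(u,v,D[v,u], c["R"].T@(np.linalg.inv(c["K"])@[u,v,1]*D[v,u]-c["t"]))
E
```

```text
nest [ 0.5889 -0.1615  0.07  ] axes [ 0.1026 -0.0021  0.    ] [ 0.1026 -0.0039  0.    ] [0.0005 0.0741 0.    ]
bar [ 0.4429 -0.0975  0.112 ] [ 0.4367 -0.2236  0.112 ]
rod [ 0.7141 -0.0382  0.065 ] [ 0.5603 -0.033   0.06  ] pin [0.6176 0.0235 0.06  ] [ 0.6144 -0.0297  0.06  ]
tray [0.4574 0.2728 0.04  ] [ 0.1239 -0.0195  0.    ] [ 0.1238 -0.0181  0.    ] [0.0139 0.0931 0.    ]
handle [0.4992 0.2623 0.094 ] [0.4161 0.2775 0.094 ]
bottle [0.6256 0.2003 0.125 ] timer [0.4394 0.0664 0.019 ] tape [0.5149 0.4264 0.019 ]
435 227 1.2424319 [ 0.4415 -0.161   0.1169]
435 229 1.2522191 [ 0.4362 -0.1634  0.1067]
365 163 1.2966704 [0.615  0.0135 0.0724]
268 222 1.2632372 [0.4579 0.2736 0.0943]
262 205 1.3436304 [0.5055 0.2981 0.0166]
```

```bash
cat >> h.py <<'E'
def heading(q):
    x,y,z,w=q; return np.arctan2(1-2*(x*x+z*z),2*(x*y-z*w))  # heading of tool y
def plan(p,h,wps):
    """wps: (x,y,z,heading,n) ; tool pointing down; prints rows"""
    p=np.array(p,float)
    for w in wps:
        n=w[4]; dh=(w[3]-h+np.pi)%(2*np.pi)-np.pi
        d=(np.array(w[:3])-p)/n; rows=[]
        for i in range(n):
            Y=np.array([np.cos(h),np.sin(h),0]); X=np.array([np.sin(h),-np.cos(h),0])  # x = y cross z, z=-k -> check
            X=np.cross(Y,[0,0,-1])
            rows.append("%.2f %.2f %.2f %.2f"%(d@X/.02,d@Y/.02,-d[2]/.02,-dh/n/.12)); h+=dh/n
        p=np.array(w[:3]); print("; ".join(rows).replace("-0.00","0").replace("0.00","0"))
E
python3 - <<'E'
from rig import robot; from h import *
s=robot.sense(); h=heading(s["orientation"]); print(h)
plan(s["ee_pos"],h,[(.29,-.34,.23,2.5,14),(.44,-.157,.2,3.112,14),(.44,-.157,.093,3.112,7)])
E
```

```text
1.81351377132557
-0.71 0.54 0 -0.41; -0.74 0.50 0 -0.41; -0.76 0.46 0 -0.41; -0.78 0.42 0 -0.41; -0.80 0.39 0 -0.41; -0.82 0.35 0 -0.41; -0.84 0.31 0 -0.41; -0.85 0.26 0 -0.41; -0.86 0.22 0 -0.41; -0.87 0.18 0 -0.41; -0.88 0.14 0 -0.41; -0.89 0.09 0 -0.41; -0.89 0.05 0 -0.41; -0.89 0.01 0 -0.41
-0.84 -0.04 0.11 -0.36; -0.84 -0.07 0.11 -0.36; -0.84 -0.11 0.11 -0.36; -0.83 -0.15 0.11 -0.36; -0.82 -0.18 0.11 -0.36; -0.82 -0.22 0.11 -0.36; -0.81 -0.26 0.11 -0.36; -0.79 -0.29 0.11 -0.36; -0.78 -0.32 0.11 -0.36; -0.77 -0.36 0.11 -0.36; -0.75 -0.39 0.11 -0.36; -0.73 -0.42 0.11 -0.36; -0.71 -0.46 0.11 -0.36; -0.69 -0.49 0.11 -0.36
0 0 0.76 0; 0 0 0.76 0; 0 0 0.76 0; 0 0 0.76 0; 0 0 0.76 0; 0 0 0.76 0; 0 0 0.76 0
```

>>> {"method": "arm_command", "body": {"increments": "-0.71 0.54 0 -0.41; -0.74 0.50 0 -0.41; -0.76 0.46 0 -0.41; -0.78 0.42 0 -0.41; -0.80 0.39 0 -0.41; -0.82 0.35 0 -0.41; -0.84 0.31 0 -0.41; -0.85 0.26 0 -0.41; -0.86 0.22 0 -0.41; -0.87 0.18 0 -0.41; -0.88 0.14 0 -0.41; -0.89 0.09 0 -0.41; -0.89 0.05 0 -0.41; -0.89 0.01 0 -0.41", "jaw": 0.2, "squeeze": 30}}

```text
time_s: 1.85
ee_pos: [0.2899, -0.3392, 0.2313]
orientation: [-0.451, 0.893, -0.0, 0.0]
wrist_force: [-0.2, -0.1, 0.3]
width: 0.0341
finger_force: 0.0
```

>>> {"method": "arm_command", "body": {"increments": "-0.84 -0.04 0.11 -0.36; -0.84 -0.07 0.11 -0.36; -0.84 -0.11 0.11 -0.36; -0.83 -0.15 0.11 -0.36; -0.82 -0.18 0.11 -0.36; -0.82 -0.22 0.11 -0.36; -0.81 -0.26 0.11 -0.36; -0.79 -0.29 0.11 -0.36; -0.78 -0.32 0.11 -0.36; -0.77 -0.36 0.11 -0.36; -0.75 -0.39 0.11 -0.36; -0.73 -0.42 0.11 -0.36; -0.71 -0.46 0.11 -0.36; -0.69 -0.49 0.11 -0.36"}}

```text
time_s: 3.6
ee_pos: [0.4402, -0.1564, 0.2003]
orientation: [-0.696, 0.718, 0.0, -0.0]
wrist_force: [0.1, -0.3, 1.0]
width: 0.0339
finger_force: 0.0
```

>>> {"method": "arm_command", "body": {"increments": "0 0 0.76 0; 0 0 0.76 0; 0 0 0.76 0; 0 0 0.76 0; 0 0 0.76 0; 0 0 0.76 0; 0 0 0.76 0"}}

```text
time_s: 4.47
ee_pos: [0.4399, -0.1569, 0.0935]
orientation: [-0.695, 0.719, -0.0, 0.0]
wrist_force: [-0.3, -0.1, 0.3]
width: 0.0344
finger_force: 0.0
```

>>> {"method": "arm_command", "body": {"increments": "0 0 0 0; 0 0 0 0; 0 0 0 0; 0 0 0 0", "jaw": 1}}

```text
time_s: 4.97
ee_pos: [0.4404, -0.157, 0.0942]
orientation: [-0.695, 0.719, -0.0, 0.001]
wrist_force: [5.2, 0.2, -5.5]
width: 0.0109
finger_force: 29.2
```

```bash
python3 - <<'E'
from rig import robot; from h import *
s=robot.sense(); p=s["ee_pos"]; print(p,s["width"],s["finger_force"],s["wrist_force"])
a=np.linspace(0,1.34,29)+.088
y=250*np.cos(a);z=250*np.sin(a)
print("; ".join("0 %.2f %.2f 0"%(u/20,-v/20) for u,v in zip(np.diff(y),np.diff(z))))
E
```

```text
[ 0.44039007 -0.1570361   0.0941693 ] 0.010861911545590444 29.194677472114563 [ 5.21246102  0.22362236 -5.53978676]
0 -0.07 -0.59 0; 0 -0.10 -0.59 0; 0 -0.12 -0.59 0; 0 -0.15 -0.58 0; 0 -0.18 -0.57 0; 0 -0.21 -0.56 0; 0 -0.23 -0.55 0; 0 -0.26 -0.54 0; 0 -0.28 -0.53 0; 0 -0.31 -0.51 0; 0 -0.33 -0.50 0; 0 -0.36 -0.48 0; 0 -0.38 -0.46 0; 0 -0.40 -0.44 0; 0 -0.42 -0.42 0; 0 -0.44 -0.40 0; 0 -0.46 -0.38 0; 0 -0.48 -0.36 0; 0 -0.49 -0.34 0; 0 -0.51 -0.31 0; 0 -0.52 -0.29 0; 0 -0.54 -0.26 0; 0 -0.55 -0.24 0; 0 -0.56 -0.21 0; 0 -0.57 -0.18 0; 0 -0.58 -0.16 0; 0 -0.58 -0.13 0; 0 -0.59 -0.10 0
```

>>> {"method": "arm_command", "body": {"increments": "0 -0.07 -0.59 0; 0 -0.10 -0.59 0; 0 -0.12 -0.59 0; 0 -0.15 -0.58 0; 0 -0.18 -0.57 0; 0 -0.21 -0.56 0; 0 -0.23 -0.55 0; 0 -0.26 -0.54 0; 0 -0.28 -0.53 0; 0 -0.31 -0.51 0; 0 -0.33 -0.50 0; 0 -0.36 -0.48 0; 0 -0.38 -0.46 0; 0 -0.40 -0.44 0"}}

```text
time_s: 6.72
ee_pos: [0.5052, -0.159, 0.2446]
orientation: [-0.695, 0.719, 0.002, -0.001]
wrist_force: [-6.4, 6.0, 1.2]
width: 0.0106
finger_force: 29.2
```

>>> {"method": "arm_command", "body": {"increments": "0 -0.42 -0.42 0; 0 -0.44 -0.40 0; 0 -0.46 -0.38 0; 0 -0.48 -0.36 0; 0 -0.49 -0.34 0; 0 -0.51 -0.31 0; 0 -0.52 -0.29 0; 0 -0.54 -0.26 0; 0 -0.55 -0.24 0; 0 -0.56 -0.21 0; 0 -0.57 -0.18 0; 0 -0.58 -0.16 0; 0 -0.58 -0.13 0; 0 -0.59 -0.10 0; 0 0 0 0"}}

```text
time_s: 8.6
ee_pos: [0.6538, -0.1644, 0.3218]
orientation: [-0.695, 0.719, -0.002, 0.001]
wrist_force: [-0.4, 4.5, 2.8]
width: 0.0105
finger_force: 31.3
```

```bash
python3 - <<'E'
from rig import robot; import cv2
c=robot.capture("scene"); cv2.imwrite("pics/s2.png",cv2.resize(c["frame"][100:330,200:520,::-1],None,fx=2.4,fy=2.4))
E
```

```text
(no output)
```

View pics/s2.png

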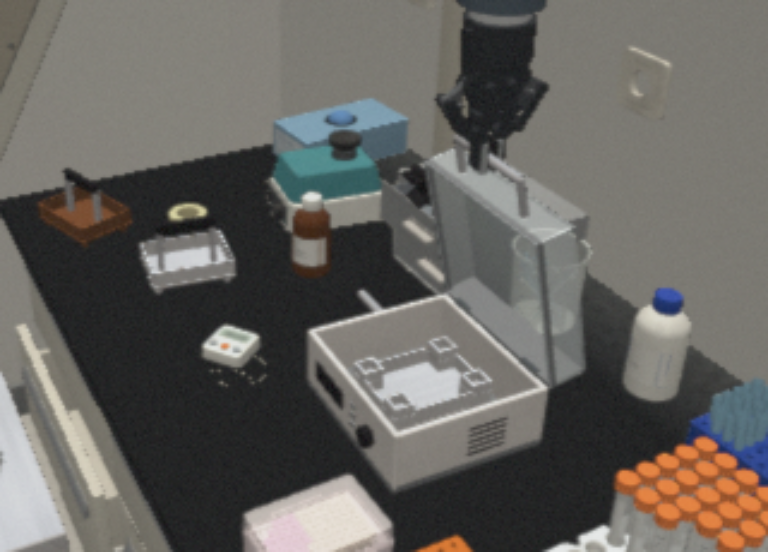

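>>> {"method": "arm_command", "body": {"increments": "0 0 0 0; 0 0 0 0; 0 0 -0.4 0; 0 0 -0.6 0; 0 0 -0.8 0; 0 0 -0.9 0; 0 0 0 0", "jaw": 0.2}}

```text
time_s: 9.52
ee_pos: [0.653, -0.1652, 0.3752]
orientation: [-0.695, 0.719, -0.002, 0.001]
wrist_force: [0.0, 0.2, -0.1]
width: 0.0344
finger_force: 0.0
```

```bash
python3 - <<'E'
from rig import robot; from h import *
s=robot.sense(); p=s["ee_pos"]; print(p,s["wrist_force"])
c=robot.capture("scene"); np.savez("s3.npz",**c)
import cv2; cv2.imwrite("pics/s3.png",cv2.resize(c["frame"][100:330,200:520,::-1],None,fx=2.4,fy=2.4))
plan(p,heading(s["orientation"]),[(.616,.013,.37,3.112,11),(.616,.013,.052,3.112,18)])
a=np.linspace(.06,1.06,14)
y=100*np.cos(a);z=100*np.sin(a)
print("; ".join("0 %.2f %.2f 0"%(-u/20,-v/20) for u,v in zip(np.diff(y),np.diff(z))))
E
```

```text
[ 0.65304732 -0.16520156  0.37521638] [ 0.00149021  0.17505369 -0.07892792]
-0.80 0.20 0.02 0; -0.80 0.20 0.02 0; -0.80 0.20 0.02 0; -0.80 0.20 0.02 0; -0.80 0.20 0.02 0; -0.80 0.19 0.02 0; -0.80 0.19 0.02 0; -0.80 0.19 0.02 0; -0.80 0.19 0.02 0; -0.80 0.19 0.02 0; -0.80 0.19 0.02 0
0 0 0.88 0; 0 0 0.88 0; 0 0 0.88 0; 0 0 0.88 0; 0 0 0.88 0; 0 0 0.88 0; 0 0 0.88 0; 0 0 0.88 0; 0 0 0.88 0; 0 0 0.88 0; 0 0 0.88 0; 0 0 0.88 0; 0 0 0.88 0; 0 0 0.88 0; 0 0 0.88 0; 0 0 0.88 0; 0 0 0.88 0; 0 0 0.88 0
0 0.04 -0.38 0; 0 0.07 -0.38 0; 0 0.10 -0.37 0; 0 0.12 -0.36 0; 0 0.15 -0.35 0; 0 0.18 -0.34 0; 0 0.20 -0.33 0; 0 0.23 -0.31 0; 0 0.25 -0.29 0; 0 0.27 -0.27 0; 0 0.29 -0.25 0; 0 0.31 -0.23 0; 0 0.33 -0.20 0
```

View pics/s3.png

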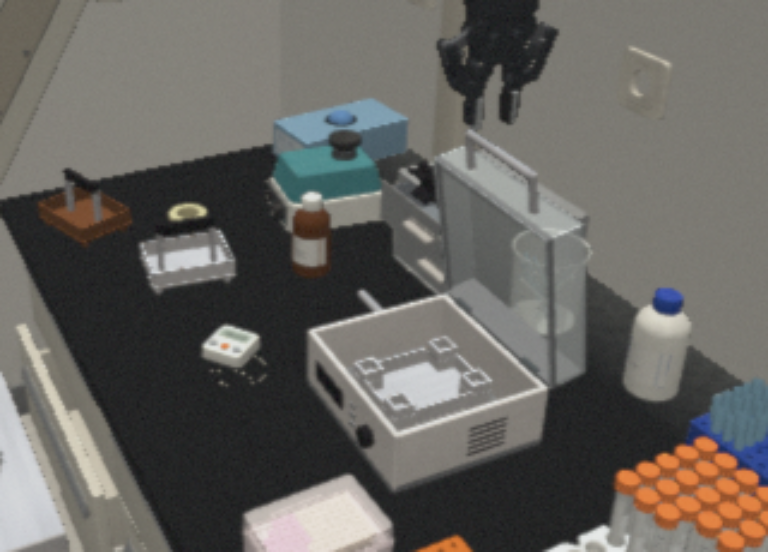

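>>> {"method": "arm_command", "body": {"increments": "-0.80 0.20 0.02 0; -0.80 0.20 0.02 0; -0.80 0.20 0.02 0; -0.80 0.20 0.02 0; -0.80 0.20 0.02 0; -0.80 0.19 0.02 0; -0.80 0.19 0.02 0; -0.80 0.19 0.02 0; -0.80 0.19 0.02 0; -0.80 0.19 0.02 0; -0.80 0.19 0.02 0"}}

```text
time_s: 10.95
ee_pos: [0.6158, 0.0137, 0.369]
orientation: [-0.695, 0.719, -0.0, -0.0]
wrist_force: [0.2, -0.0, -0.5]
width: 0.0341
finger_force: 0.0
```

>>> {"method": "arm_command", "body": {"increments": "0 0 0.88 0; 0 0 0.88 0; 0 0 0.88 0; 0 0 0.88 0; 0 0 0.88 0; 0 0 0.88 0; 0 0 0.88 0; 0 0 0.88 0; 0 0 0.88 0; 0 0 0.88 0; 0 0 0.88 0; 0 0 0.88 0; 0 0 0.88 0; 0 0 0.88 0; 0 0 0.88 0; 0 0 0.88 0"}}

```text
time_s: 12.95
ee_pos: [0.6159, 0.0132, 0.0869]
orientation: [-0.695, 0.719, -0.0, 0.0]
wrist_force: [0.1, 0.4, -0.2]
width: 0.0341
finger_force: 0.0
```

```bash
python3 - <<'E'
from rig import robot; from h import *
s=robot.sense(); print(s["ee_pos"],s["wrist_force"])
c=robot.capture("top"); np.savez("t4.npz",**c)
import cv2; f=c["frame"][:,:,::-1]; cv2.imwrite("pics/t4.png",cv2.resize(f[90:250,320:500],None,fx=3.7,fy=3.7,interpolation=2))
E
```

```text
[0.61588819 0.0132124  0.08691795] [ 0.08382583  0.3846345  -0.17310995]
```

View pics/t4.png

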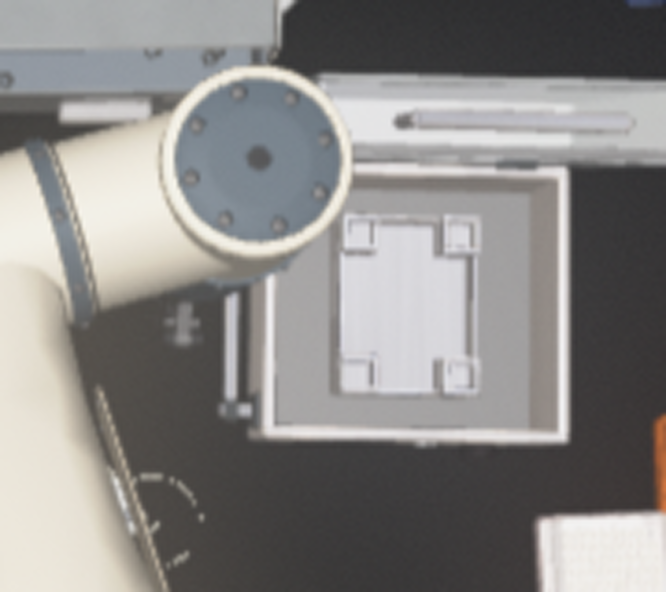

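>>> {"method": "arm_command", "body": {"increments": "0 0 0.88 0; 0 0 0.88 0; 0 0 0 0"}}

```text
time_s: 13.38
ee_pos: [0.615, 0.0129, 0.0513]
orientation: [-0.695, 0.719, 0.001, -0.001]
wrist_force: [-0.5, 0.2, 0.7]
width: 0.0347
finger_force: 0.0
```

>>> {"method": "arm_command", "body": {"increments": "0 0 0 0; 0 0 0 0; 0 0 0 0; 0 0 0 0", "jaw": 1, "squeeze": 25}}

```text
time_s: 13.88
ee_pos: [0.6145, 0.0129, 0.0524]
orientation: [-0.695, 0.719, 0.001, -0.001]
wrist_force: [-5.5, 1.0, 1.0]
width: 0.0109
finger_force: 25.7
```

>>> {"method": "arm_command", "body": {"increments": "0 0.04 -0.38 0; 0 0.07 -0.38 0; 0 0.10 -0.37 0; 0 0.12 -0.36 0; 0 0.15 -0.35 0; 0 0.18 -0.34 0; 0 0.20 -0.33 0; 0 0.23 -0.31 0; 0 0.25 -0.29 0; 0 0.27 -0.27 0; 0 0.29 -0.25 0"}}

```text
time_s: 15.25
ee_pos: [0.582, 0.0139, 0.1285]
orientation: [-0.695, 0.719, -0.004, 0.004]
wrist_force: [8.3, -0.6, 4.3]
width: 0.011
finger_force: 24.5
```

>>> {"method": "arm_command", "body": {"increments": "0 0.31 -0.23 0; 0 0.33 -0.20 0; 0 0 0 0; 0 0 0 0"}}

```text
time_s: 15.75
ee_pos: [0.5701, 0.0143, 0.1387]
orientation: [-0.695, 0.719, -0.005, 0.005]
wrist_force: [6.6, -0.4, 9.4]
width: 0.0107
finger_force: 25.0
```

```bash
python3 - <<'E'
from rig import robot; from h import *
s=robot.sense(); print(s["ee_pos"],s["wrist_force"])
c=robot.capture("scene"); np.savez("s5.npz",**c)
import cv2; cv2.imwrite("pics/s5.png",cv2.resize(c["frame"][100:330,200:520,::-1],None,fx=2.4,fy=2.4))
t=np.load("t4.npz")
print(np.mean([world(t,320+(x-1.3)/3.7,90+(y-1.3)/3.7,.07) for x,y in((360,234),(462,234),(358,375),(460,375))],0))
E
```

```text
[0.57013269 0.01429021 0.13865882] [ 6.55572437 -0.44369469  9.36640883]
[ 0.58970484 -0.16373683  0.07      ]
```

View pics/s5.png

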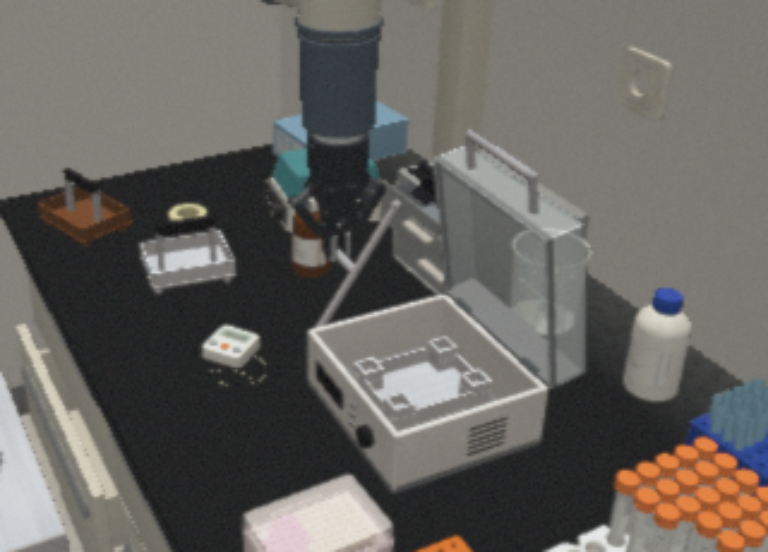

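```bash
python3 - <<'E'
from h import *
c=np.load("s5.npz"); ps=-.032; ex=np.array([np.cos(ps),np.sin(ps),0]); ey=np.array([-np.sin(ps),np.cos(ps),0])
O=np.array([.5893,-.1625,0]); piv=O-.08*ex+.13*ey+[0,0,.06]
for b in(.95,1,1.038,1.08): print(b,pix(c,piv+.198*(np.cos(b)*ex+np.sin(b)*np.array([0,0,1]))), pix(c,piv+.034*ey+.1*(np.cos(b)*ex+np.sin(b)*np.array([0,0,1]))))
print("piv",pix(c,piv))
u,v=366,184
D=c["range_z"]; print(D[181:188,363:370])
print(c["R"].T@(np.linalg.inv(c["K"])@[u,v,1]*D[v,u]-c["t"]),piv,piv+.198*(np.cos(1.038)*ex+[0,0,np.sin(1.038)]))
E
```

```text
0.95 [364.7841292  185.31993782] [341.87431085 207.16476777]
1 [362.45076555 184.20506528] [340.69032571 206.67014596]
1.038 [360.60580925 183.44659752] [339.75967962 206.33849647]
1.08 [358.49781675 182.70020632] [338.70181403 206.01733377]
piv [329.38065327 239.26426606]
[[1.4864693 1.4861203 1.4816192 1.4648514 1.4636679 1.459964  1.5331982]
 [1.4893912 1.4807649 0.        1.4678124 1.4665709 1.4518397 1.4515417]
 [1.4926283 1.2622144 1.2534841 1.2611719 1.4636767 1.4564309 1.4542603]
 [1.2593637 1.255524  1.2541394 1.2548095 1.4707079 1.4579108 1.4517279]
 [1.257455  1.2520866 1.2547739 1.2532499 1.2563378 1.4628332 1.4599309]
 [1.2543397 1.2580109 1.2548975 1.2569777 1.258158  1.4652236 1.459241 ]
 [1.2547021 1.2575668 1.2576131 1.2605114 1.4705064 1.4682115 1.4580978]]
[ 0.62794654 -0.04089118  0.22902715] [ 0.51350025 -0.03000699  0.06      ] [ 0.61402168 -0.03322478  0.23055523]
```

>>> {"method": "arm_command", "body": {"increments": "0 0.1 -0.2 0; 0 0.12 -0.2 0; 0 0.13 -0.18 0; 0 0 0 0"}}

```text
time_s: 16.3
ee_pos: [0.5644, 0.0149, 0.1447]
orientation: [-0.695, 0.719, -0.004, 0.005]
wrist_force: [26.5, -2.9, -23.0]
width: 0.0107
finger_force: 27.1
```

>>> {"method": "arm_command", "body": {"increments": "0 0.12 -0.07 0; 0 0.12 -0.07 0; 0 0 0 0"}}

```text
time_s: 16.68
ee_pos: [0.5593, 0.0146, 0.1519]
orientation: [-0.695, 0.719, -0.005, 0.005]
wrist_force: [5.8, -0.2, 10.0]
width: 0.0001
finger_force: 4.6
```

```bash
python3 - <<'E'
from rig import robot; from h import *
s=robot.sense(); print(s["ee_pos"],s["wrist_force"])
c=robot.capture("scene"); np.savez("s6.npz",**c)
D=c["range_z"]; print(D[178:190,356:370].round(2))
E
```

```text
[0.55930465 0.01464496 0.15190258] [ 5.77410602 -0.16033973  9.99538357]
[[1.28 1.67 1.67 1.51 1.5  1.5  1.5  1.48 1.47 1.52 1.52 1.52 1.53 1.53]
 [1.66 1.67 1.67 1.51 1.5  1.5  1.49 1.48 1.48 1.47 1.53 1.52 1.53 1.53]
 [1.67 1.67 1.67 1.52 1.5  1.49 1.49 1.49 1.48 1.48 1.47 1.46 1.53 1.53]
 [1.66 1.67 1.67 1.52 1.5  1.51 1.49 1.49 1.48 1.48 1.47 1.46 1.46 1.53]
 [1.66 1.67 1.67 1.52 1.51 1.25 1.25 1.25 1.49 1.48 1.47 1.46 1.45 1.45]
 [0.   1.67 1.68 1.51 1.25 1.24 1.25 1.25 1.25 1.48 1.47 1.46 1.46 1.45]
 [1.67 1.67 1.67 1.52 1.25 1.25 1.25 1.25 1.25 1.48 1.47 1.47 1.46 1.45]
 [1.67 1.67 1.68 1.52 1.25 1.25 1.25 1.25 1.25 1.48 1.47 1.47 1.46 1.45]
 [1.67 1.67 1.68 1.25 1.25 1.25 1.25 1.49 1.49 1.49 1.48 1.48 1.47 1.46]
 [1.67 1.68 1.67 1.26 1.25 1.25 1.26 1.5  1.49 1.48 1.48 1.47 1.47 1.46]
 [1.68 1.68 1.25 1.25 1.25 1.25 1.5  1.5  1.49 1.49 1.48 1.47 1.46 1.46]
 [1.68 1.68 1.25 1.26 1.25 1.25 1.5  1.5  1.5  1.49 1.48 1.47 1.46 1.46]]
```

>>> {"method": "arm_command", "body": {"increments": "-0.1 0 -0.2 0; -0.2 0 -0.4 0; -0.2 0 -0.8 0; 0 0 -0.9 0; 0 0 -0.9 0; 0 0 -0.9 0; 0 0 -0.9 0", "jaw": 0.2}}

```text
time_s: 17.6
ee_pos: [0.5531, 0.025, 0.2487]
orientation: [-0.695, 0.719, 0.0, -0.0]
wrist_force: [-1.1, 0.4, -0.7]
width: 0.0343
finger_force: 0.0
```

```bash
python3 - <<'E'
from rig import robot; from h import *
s=robot.sense(); print(s["ee_pos"],s["wrist_force"])
c=robot.capture("scene"); np.savez("s7.npz",**c)
m=((c["range_z"]>1.2)&(c["range_z"]<1.3))
for v in range(180,192): print(v,np.where(m[v,345:375])[0]+345)
plan(s["ee_pos"],heading(s["orientation"]),[(.60,-.06,.39,3.112,10),(.653,-.1645,.39,3.112,8),(.653,-.1645,.322,3.112,6)])
E
```

```text
[0.55307516 0.02496725 0.24867932] [-1.12130204  0.39846138 -0.68410952]
180 [371 372 373 374]
181 [372 373 374]
182 [362 363 373 374]
183 [361 362 363 364]
184 [361 362 363 364]
185 [360 361 362 363 364]
186 [360 361 362 363]
187 [359 360 361 362]
188 [359 360 361 362]
189 [358 359 360 361]
190 [358 359 360 361]
191 [357 358 359 360]
0.42 -0.25 -0.71 0; 0.42 -0.25 -0.71 0; 0.42 -0.25 -0.71 0; 0.42 -0.25 -0.71 0; 0.42 -0.25 -0.71 0; 0.42 -0.25 -0.71 0; 0.42 -0.25 -0.71 0; 0.42 -0.25 -0.71 0; 0.42 -0.25 -0.71 0; 0.42 -0.25 -0.71 0
0.64 -0.35 0 0; 0.64 -0.35 0 0; 0.64 -0.35 0 0; 0.64 -0.35 0 0; 0.64 -0.35 0 0; 0.64 -0.35 0 0; 0.64 -0.35 0 0; 0.64 -0.35 0 0
0 0 0.57 0; 0 0 0.57 0; 0 0 0.57 0; 0 0 0.57 0; 0 0 0.57 0; 0 0 0.57 0
```

```bash
python3 - <<'E'
from h import *
c=np.load("s7.npz"); D=c["range_z"]; Ki=np.linalg.inv(c["K"])
P=[]
for v in range(186,238):
    for u in range(325,368):
        if 1.0<D[v,u]<1.35:
            X=c["R"].T@(Ki@[u,v,1]*D[v,u]-c["t"])
            if abs(X[1]+.036)<.012 and X[2]>.10: P.append(X)
P=np.array(P); m=P.mean(0); U,S,V=np.linalg.svd(P-m); d=V[0]; print(len(P),m,d,np.arctan2(abs(d[2]),np.hypot(d[0],d[1])),S/np.sqrt(len(P)))
E
```

```text
170 [ 0.57551373 -0.03846061  0.16364107] [-0.52018069  0.02068763 -0.85380564] 1.0232522723801243 [0.04219357 0.00340546 0.00267702]
```

>>> {"method": "arm_command", "body": {"increments": "0.42 -0.25 -0.71 0; 0.42 -0.25 -0.71 0; 0.42 -0.25 -0.71 0; 0.42 -0.25 -0.71 0; 0.42 -0.25 -0.71 0; 0.42 -0.25 -0.71 0; 0.42 -0.25 -0.71 0; 0.42 -0.25 -0.71 0; 0.42 -0.25 -0.71 0; 0.42 -0.25 -0.71 0", "jaw": 0}}

```text
time_s: 18.9
ee_pos: [0.6005, -0.0609, 0.39]
orientation: [-0.695, 0.719, 0.0, -0.0]
wrist_force: [-0.1, -0.1, -0.1]
width: 0.0425
finger_force: 0.0
```

>>> {"method": "arm_command", "body": {"increments": "0.64 -0.38 0 0; 0.64 -0.38 0 0; 0.64 -0.38 0 0; 0.64 -0.38 0 0; 0.64 -0.38 0 0; 0.64 -0.38 0 0; 0.64 -0.38 0 0; 0.64 -0.38 0 0; 0 0 0 0"}}

```text
time_s: 20.02
ee_pos: [0.6586, -0.1663, 0.3877]
orientation: [-0.694, 0.72, 0.001, -0.001]
wrist_force: [-0.6, 0.1, -0.9]
width: 0.0427
finger_force: 0.0
```

>>> {"method": "arm_command", "body": {"increments": "0 0 0.57 0; 0 0 0.57 0; 0 0 0.57 0; 0 0 0.57 0; 0 0 0.57 0; 0 0 0.57 0; 0 0 0 0"}}

```text
time_s: 20.9
ee_pos: [0.6574, -0.1648, 0.3204]
orientation: [-0.695, 0.719, 0.001, -0.001]
wrist_force: [0.4, -0.2, -0.2]
width: 0.0426
finger_force: 0.0
```

>>> {"method": "arm_command", "body": {"increments": "0 0 0 0; 0 0 0 0; 0 0 0 0; 0 0 0 0; 0 0 0 0", "jaw": 1}}

```text
time_s: 21.52
ee_pos: [0.6582, -0.1652, 0.3221]
orientation: [-0.695, 0.719, -0.0, 0.0]
wrist_force: [0.1, 1.4, 3.1]
width: 0.0111
finger_force: 24.6
```

>>> {"method": "arm_command", "body": {"increments": "0 0.28 0.04 0; 0 0.28 0.05 0; 0 0.28 0.05 0; 0 0.28 0.06 0; 0 0.28 0.06 0; 0 0.27 0.07 0; 0 0.27 0.07 0; 0 0.27 0.08 0; 0 0.27 0.09 0; 0 0 0 0"}}

```text
time_s: 22.78
ee_pos: [0.6078, -0.1637, 0.3095]
orientation: [-0.695, 0.719, 0.001, -0.001]
wrist_force: [-0.0, -1.4, 1.6]
width: 0.0109
finger_force: 25.4
```

```bash
python3 - <<'E'
from rig import robot; from h import *
s=robot.sense(); p=s["ee_pos"];print(p,s["wrist_force"],"theta",np.arccos((.689-p[0])/.25)-.088)
c=robot.capture("scene"); np.savez("s8.npz",**c)
import cv2; cv2.imwrite("pics/s8.png",cv2.resize(c["frame"][120:280,290:490,::-1],None,fx=3.7,fy=3.7,interpolation=2))
E
```

```text
[ 0.6078409  -0.1637023   0.30945034] [-0.01641367 -1.40258291  1.62559374] theta 1.1521690413300805
```

View pics/s8.png

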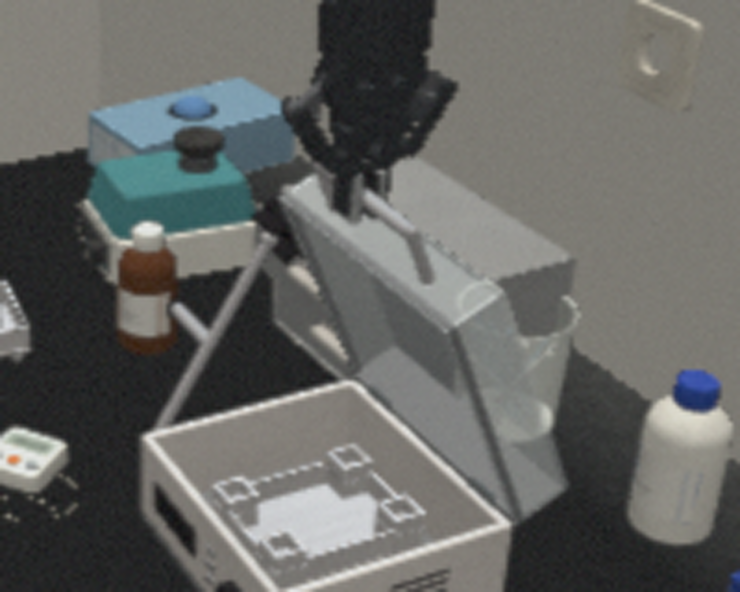

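>>> {"method": "arm_command", "body": {"increments": "0 0.15 0.055 0; 0 0.12 0.045 0; 0 0 0 0"}}

```text
time_s: 23.2
ee_pos: [0.6028, -0.1635, 0.3078]
orientation: [-0.695, 0.719, 0.0, -0.0]
wrist_force: [-0.4, -1.9, 0.4]
width: 0.011
finger_force: 25.2
```

>>> {"method": "arm_command", "body": {"increments": "0 0.1 0.04 0; 0 0.1 0.04 0; 0 0 0 0"}}

```text
time_s: 23.58
ee_pos: [0.5998, -0.1635, 0.3068]
orientation: [-0.695, 0.719, -0.001, 0.001]
wrist_force: [4.3, -2.3, 0.9]
width: 0.0112
finger_force: 25.2
```

>>> {"method": "arm_command", "body": {"increments": "0 0 0 0; 0 0 0 0; 0 0 0 0; 0 0 -0.4 0; 0 0 -0.7 0; 0 0 -0.9 0; 0 0 -0.9 0; 0 0 0 0", "jaw": 0.2}}

```text
time_s: 24.58
ee_pos: [0.5996, -0.1634, 0.3663]
orientation: [-0.695, 0.719, -0.001, 0.001]
wrist_force: [0.0, 0.6, -0.6]
width: 0.0341
finger_force: 0.0
```

```bash
python3 - <<'E'
from rig import robot; from h import *
import cv2
s=robot.sense(); print(s["ee_pos"],s["wrist_force"],s["time_s"])
c=np.load("s7.npz"); T=np.array([.5531,.025,.2487])
D=c["range_z"]; v,u=np.mgrid[:400,:640]
P=((np.linalg.inv(c["K"])@np.stack([u.ravel(),v.ravel(),np.ones(u.size)]))*D.ravel()).T
X=(P-c["t"])@c["R"]; X=X[D.ravel()>0]-T
r=np.hypot(X[:,0],X[:,1])
right=np.array([.9,-.437])/1.0005
for z in np.arange(0,.34,.01):
    m=(abs(X[:,2]-z)<.005)&(r<.09)
    if m.sum()>3: 
        l=X[m][:,:2]@right; print("%.3f n%d lateral %.3f..%.3f  rmax %.3f"%(z,m.sum(),l.min(),l.max(),np.percentile(r[m],97)))
c=robot.capture("scene"); np.savez("s9.npz",**c)
cv2.imwrite("pics/s9.png",cv2.resize(c["frame"][120:280,290:490,::-1],None,fx=3.7,fy=3.7,interpolation=2))
E
```

```text
[ 0.59961203 -0.16338698  0.36628541] [ 5.10268159e-04  6.22949272e-01 -6.08989146e-01] 24.575
0.000 n12 lateral -0.019..0.029  rmax 0.029
0.010 n36 lateral -0.027..0.032  rmax 0.032
0.020 n39 lateral -0.027..0.032  rmax 0.033
0.030 n45 lateral -0.027..0.032  rmax 0.032
0.040 n42 lateral -0.027..0.044  rmax 0.041
0.050 n82 lateral -0.048..0.052  rmax 0.051
0.060 n87 lateral -0.048..0.055  rmax 0.055
0.070 n105 lateral -0.053..0.061  rmax 0.058
0.080 n100 lateral -0.056..0.063  rmax 0.061
0.090 n116 lateral -0.062..0.066  rmax 0.065
0.100 n157 lateral -0.061..0.069  rmax 0.065
0.110 n108 lateral -0.039..0.048  rmax 0.042
0.120 n46 lateral -0.033..0.041  rmax 0.039
0.130 n66 lateral -0.033..0.040  rmax 0.041
0.140 n92 lateral -0.033..0.040  rmax 0.041
0.150 n88 lateral -0.033..0.040  rmax 0.042
0.160 n97 lateral -0.033..0.039  rmax 0.041
0.170 n127 lateral -0.033..0.040  rmax 0.041
0.180 n52 lateral -0.027..0.033  rmax 0.035
0.190 n88 lateral -0.041..0.046  rmax 0.048
0.200 n121 lateral -0.041..0.046  rmax 0.049
0.210 n116 lateral -0.041..0.046  rmax 0.048
0.220 n126 lateral -0.041..0.045  rmax 0.049
0.230 n114 lateral -0.041..0.045  rmax 0.048
0.240 n132 lateral -0.041..0.048  rmax 0.048
0.250 n127 lateral -0.041..0.048  rmax 0.048
0.260 n124 lateral -0.041..0.047  rmax 0.049
0.270 n130 lateral -0.041..0.047  rmax 0.049
0.280 n130 lateral -0.041..0.046  rmax 0.049
0.290 n125 lateral -0.043..0.048  rmax 0.050
0.300 n145 lateral -0.043..0.049  rmax 0.050
0.310 n137 lateral -0.046..0.050  rmax 0.053
0.320 n171 lateral -0.075..0.051  rmax 0.072
0.330 n178 lateral -0.080..0.050  rmax 0.080
```

View pics/s9.png

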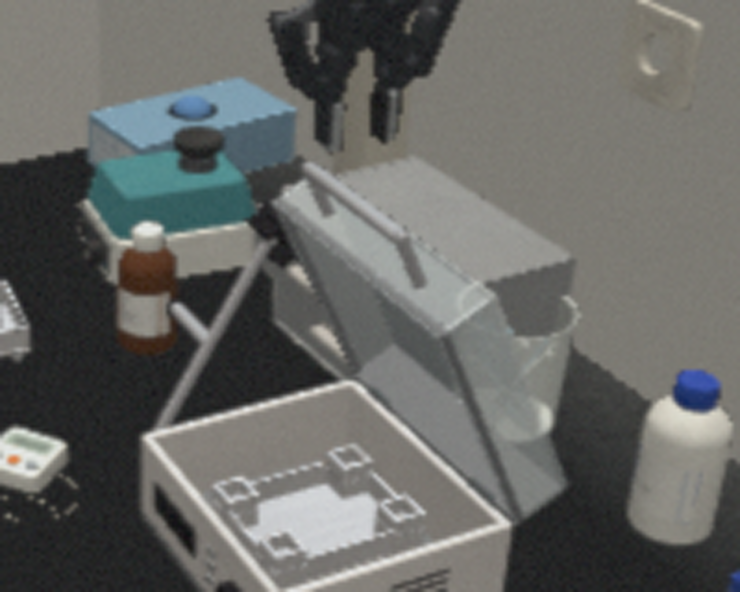

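```bash
python3 - <<'E'
from rig import robot; from h import *
import cv2
def cloud(f):
    c=np.load(f); D=c["range_z"]; v,u=np.mgrid[:400,:640]
    P=((np.linalg.inv(c["K"])@np.stack([u.ravel(),v.ravel(),np.ones(u.size)]))*D.ravel()).T
    return ((P-c["t"])@c["R"])[D.ravel()>0]
X=cloud("top.npz")
for lo,hi in((.082,.1),(.03,.048),(.008,.1)):
    m=(abs(X[:,0]-.457)<.08)&(abs(X[:,1]-.272)<.065)&(X[:,2]>lo)&(X[:,2]<hi)
    P=X[m]; print(lo,m.sum(),P.mean(0),cv2.minAreaRect(P[:,:2].astype(np.float32)*1000))
X=cloud("t4.npz"); z=X[:,2]
m=(z>.082)&(z<.1)
f=X[m&(abs(X[:,0]-.489)<.02)&(X[:,1]<-.08)&(X[:,1]>-.25)]
r=X[m&(abs(X[:,1]+.272)<.02)&(X[:,0]<.64)&(X[:,0]>.51)]
l=X[m&(abs(X[:,1]+.055)<.02)&(X[:,0]<.58)&(X[:,0]>.51)]
for n,P,a,b in(("front",f,1,0),("right",r,0,1),("left",l,0,1)):
    if len(P)>5: k=np.polyfit(P[:,a],P[:,b],1); print(n,len(P),"slope %.4f"%k[0],"mean",P.mean(0),np.ptp(P[:,b]))
n=X[(abs(X[:,0]-.589)<.075)&(abs(X[:,1]+.1626)<.06)&(z>.05)&(z<.078)]
print("nest",len(n),n.mean(0),cv2.minAreaRect(n[:,:2].astype(np.float32)*1000), np.percentile(n[:,2],[5,50,95]))
s=robot.sense(); print(s["qpos"])
plan(s["ee_pos"],heading(s["orientation"]),[(.50,.06,.3,2.2,13),(.418,.2785,.2,1.421,14)])
E
```

```text
0.082 157 [0.4585135  0.27355003 0.09273407] ((458.21923828125, 274.2695617675781), (12.565054893493652, 86.1138916015625), 81.02332305908203)
0.03 213 [0.45868045 0.27600882 0.03878053] ((459.0062255859375, 274.0865478515625), (95.6976547241211, 124.87812042236328), 81.13936614990234)
0.008 1594 [0.45862056 0.27449348 0.02706845] ((453.02142333984375, 275.0846862792969), (95.61344146728516, 137.18972778320312), 80.99590301513672)
front 194 slope 0.0298 mean [ 0.49509969 -0.16488954  0.08919124] 0.009458717041048947
right 184 slope -0.0248 mean [ 0.57609626 -0.2689746   0.08826461] 0.011962366473046826
left 79 slope -0.0173 mean [ 0.54463371 -0.05565201  0.08941476] 0.006528812408045377
nest 644 [ 0.59270348 -0.16574577  0.0618008 ] ((591.4298706054688, -163.69725036621094), (102.99845886230469, 131.90147399902344), 88.41058349609375) [0.05190969 0.06047364 0.07288924]
[-1.46872799e-02  4.23933422e-01  6.87037700e-01 -1.88008831e-04
 -1.83248415e+00 -1.97057414e-02]
-0.84 0.41 0.25 0.58; -0.81 0.47 0.25 0.58; -0.78 0.53 0.25 0.58; -0.74 0.58 0.25 0.58; -0.70 0.63 0.25 0.58; -0.65 0.68 0.25 0.58; -0.60 0.72 0.25 0.58; -0.55 0.76 0.25 0.58; -0.50 0.80 0.25 0.58; -0.44 0.83 0.25 0.58; -0.38 0.86 0.25 0.58; -0.32 0.88 0.25 0.58; -0.26 0.90 0.25 0.58
-0.22 0.80 0.36 0.46; -0.18 0.81 0.36 0.46; -0.13 0.82 0.36 0.46; -0.09 0.83 0.36 0.46; -0.04 0.83 0.36 0.46; 0.01 0.83 0.36 0.46; 0.05 0.83 0.36 0.46; 0.10 0.83 0.36 0.46; 0.15 0.82 0.36 0.46; 0.19 0.81 0.36 0.46; 0.24 0.80 0.36 0.46; 0.28 0.79 0.36 0.46; 0.32 0.77 0.36 0.46; 0.36 0.75 0.36 0.46
```

>>> {"method": "arm_command", "body": {"increments": "-0.84 0.41 0.25 0.58; -0.81 0.47 0.25 0.58; -0.78 0.53 0.25 0.58; -0.74 0.58 0.25 0.58; -0.70 0.63 0.25 0.58; -0.65 0.68 0.25 0.58; -0.60 0.72 0.25 0.58; -0.55 0.76 0.25 0.58; -0.50 0.80 0.25 0.58; -0.44 0.83 0.25 0.58; -0.38 0.86 0.25 0.58; -0.32 0.88 0.25 0.58; -0.26 0.90 0.25 0.58", "jaw": -0.2}}

```text
time_s: 26.25
ee_pos: [0.4982, 0.0599, 0.2984]
orientation: [-0.309, 0.951, 0.0, -0.001]
wrist_force: [0.3, 0.7, -0.7]
width: 0.0513
finger_force: 0.0
```

>>> {"method": "arm_command", "body": {"increments": "-0.22 0.80 0.36 0.46; -0.18 0.81 0.36 0.46; -0.13 0.82 0.36 0.46; -0.09 0.83 0.36 0.46; -0.04 0.83 0.36 0.46; 0.01 0.83 0.36 0.46; 0.05 0.83 0.36 0.46; 0.10 0.83 0.36 0.46; 0.15 0.82 0.36 0.46; 0.19 0.81 0.36 0.46; 0.24 0.80 0.36 0.46; 0.28 0.79 0.36 0.46; 0.32 0.77 0.36 0.46; 0.36 0.75 0.36 0.46; 0 0 0 0"}}

```text
time_s: 28.12
ee_pos: [0.415, 0.2773, 0.1973]
orientation: [0.07, 0.998, -0.001, -0.001]
wrist_force: [-0.1, 0.6, 0.7]
width: 0.0512
finger_force: 0.0
```

```bash
python3 - <<'E'
from rig import robot; from h import *
s=robot.sense(); print(s["ee_pos"],heading(s["orientation"]),s["time_s"])
plan(s["ee_pos"],heading(s["orientation"]),[(.419,.2802,.078,1.4148,9)])
E
```

```text
[0.41502083 0.27730717 0.1972787 ] 1.4309933697951809 28.125
-0.02 0.02 0.66 0.01; -0.02 0.02 0.66 0.01; -0.02 0.02 0.66 0.01; -0.02 0.02 0.66 0.01; -0.02 0.02 0.66 0.01; -0.02 0.02 0.66 0.01; -0.02 0.02 0.66 0.01; -0.02 0.02 0.66 0.01; -0.02 0.02 0.66 0.01
```

>>> {"method": "arm_command", "body": {"increments": "-0.02 0.02 0.66 0.015; -0.02 0.02 0.66 0.015; -0.02 0.02 0.66 0.015; -0.02 0.02 0.66 0.015; -0.02 0.02 0.66 0.015; -0.02 0.02 0.66 0.015; -0.02 0.02 0.66 0.015; -0.02 0.02 0.66 0.015; -0.02 0.02 0.66 0.015; 0 0 0 0"}}

```text
time_s: 29.38
ee_pos: [0.4196, 0.2798, 0.0786]
orientation: [0.079, 0.997, -0.001, -0.001]
wrist_force: [0.2, -0.6, -0.4]
width: 0.0514
finger_force: 0.0
```

>>> {"method": "arm_command", "body": {"increments": "0 0 0 0; 0 0 0 0; 0 0 0 0; 0 0 0 0; 0 0 0 0; 0 0 0 0", "jaw": 1, "squeeze": 100}}

```text
time_s: 30.12
ee_pos: [0.4204, 0.2804, 0.0804]
orientation: [0.079, 0.997, 0.0, 0.0]
wrist_force: [-0.6, -1.6, 5.2]
width: 0.0089
finger_force: 98.5
```

>>> {"method": "arm_command", "body": {"increments": "0 0 -0.3 0; 0 0 -0.6 0; 0 0 -0.8 0; 0 0 -0.9 0; 0 0 -0.9 0; 0 0 -0.9 0; 0 0 -0.8 0; 0 0 0 0"}}

```text
time_s: 31.12
ee_pos: [0.4207, 0.2811, 0.1853]
orientation: [0.079, 0.997, 0.001, 0.001]
wrist_force: [-0.2, 0.9, -4.0]
width: 0.0091
finger_force: 98.0
```

```bash
python3 - <<'E'
from rig import robot; from h import *
import cv2
s=robot.sense(); T=s["ee_pos"];h=heading(s["orientation"]);print(T,h,s["time_s"],s["width"],s["wrist_force"],s["torque"])
c=robot.capture("scene"); np.savez("s10.npz",**c)
D=c["range_z"]; v,u=np.mgrid[:400,:640]
P=((np.linalg.inv(c["K"])@np.stack([u.ravel(),v.ravel(),np.ones(u.size)]))*D.ravel()).T
X=((P-c["t"])@c["R"])[D.ravel()>0]-T
Y=np.array([np.cos(h),np.sin(h),0]); A=np.array([np.sin(h),-np.cos(h),0])
q=np.stack([X@A,X@Y,X[:,2]],1)
m=(q[:,0]>-.05)&(q[:,0]<.13)&(abs(q[:,1])<.06)&(q[:,2]<-.03)&(q[:,2]>-.09)
q=q[m]; print(len(q))
for a in np.arange(-.03,.12,.01):
    k=q[abs(q[:,0]-a)<.005]
    if len(k): print("%.2f n%d z %.4f..%.4f y %.3f..%.3f"%(a,len(k),*np.percentile(k[:,2],[3,97]),*np.percentile(k[:,1],[3,97])))
E
```

```text
[0.42066757 0.2811014  0.18532731] 1.413497177093023 31.125 0.009128609325137893 [-0.23725693  0.8861926  -3.98524341] [ 0.08936017  0.15088135 -0.00048174]
706
-0.02 n55 z -0.0686..-0.0402 y -0.050..0.043
-0.01 n56 z -0.0745..-0.0413 y -0.051..0.048
0.00 n65 z -0.0683..-0.0332 y -0.051..0.048
0.01 n37 z -0.0667..-0.0428 y -0.051..0.047
0.02 n53 z -0.0676..-0.0419 y -0.052..0.048
0.03 n58 z -0.0675..-0.0439 y -0.051..0.049
0.04 n57 z -0.0692..-0.0420 y -0.052..0.046
0.05 n52 z -0.0673..-0.0409 y -0.052..0.046
0.06 n53 z -0.0679..-0.0413 y -0.052..0.046
0.07 n55 z -0.0689..-0.0421 y -0.054..0.046
0.08 n65 z -0.0669..-0.0344 y -0.050..0.046
0.09 n39 z -0.0800..-0.0405 y -0.054..0.020
0.10 n61 z -0.0665..-0.0392 y -0.051..0.045
```

```bash
cat >> h.py <<'E'
def tray(c,T,h):
    """tray outline in gripper frame (along handle A away from robot, along tool y)"""
    import cv2
    D=c["range_z"]; v,u=np.mgrid[:400,:640]
    P=((np.linalg.inv(c["K"])@np.stack([u.ravel(),v.ravel(),np.ones(u.size)]))*D.ravel()).T
    X=((P-c["t"])@c["R"])[D.ravel()>0]-T
    Y=np.array([np.cos(h),np.sin(h),0]); A=np.array([np.sin(h),-np.cos(h),0])
    q=np.stack([X@A,X@Y,X[:,2]],1)
    k=q[(q[:,0]>-.06)&(q[:,0]<.14)&(abs(q[:,1])<.07)&(q[:,2]<-.036)&(q[:,2]>-.047)]
    print(len(k),cv2.minAreaRect(k[:,:2].astype(np.float32)*1000),np.polyfit(k[:,0],k[:,2],1))
E
python3 - <<'E'
from rig import robot; from h import *
s=robot.sense(); T=s["ee_pos"];h=heading(s["orientation"])
tray(np.load("s10.npz"),T,h)
c=robot.capture("top"); tray(c,T,h)
ps=-.027; ex=np.array([np.cos(ps),np.sin(ps),0]); N=np.array([.590,-.163,0])
g=lambda o,z:tuple((N+(o-.040)*ex)[:2])+(z,1.5708+ps)
print(g(0,0))
plan(T,h,[(.345,.06,.22,1.48,14),g(-.20,.19)+(14,)])
E
```

```text
171 ((39.93214797973633, -1.3764572143554688), (106.02870178222656, 125.2222671508789), 88.84331512451172) [-0.00110499 -0.04260333]
132 ((38.647132873535156, 0.4713897705078125), (95.17842864990234, 124.8539810180664), 89.91044616699219) [-0.01386728 -0.04054119]
(np.float64(0.5500145791142865), np.float64(-0.16192013121521712), 0, 1.5438)
0.14 -0.82 -0.13 -0.04; 0.15 -0.82 -0.13 -0.04; 0.15 -0.82 -0.13 -0.04; 0.15 -0.82 -0.13 -0.04; 0.16 -0.82 -0.13 -0.04; 0.16 -0.82 -0.13 -0.04; 0.16 -0.82 -0.13 -0.04; 0.17 -0.82 -0.13 -0.04; 0.17 -0.81 -0.13 -0.04; 0.18 -0.81 -0.13 -0.04; 0.18 -0.81 -0.13 -0.04; 0.18 -0.81 -0.13 -0.04; 0.19 -0.81 -0.13 -0.04; 0.19 -0.81 -0.13 -0.04
-0.09 -0.77 0.11 -0.04; -0.08 -0.77 0.11 -0.04; -0.08 -0.77 0.11 -0.04; -0.08 -0.77 0.11 -0.04; -0.07 -0.77 0.11 -0.04; -0.07 -0.77 0.11 -0.04; -0.07 -0.77 0.11 -0.04; -0.06 -0.77 0.11 -0.04; -0.06 -0.77 0.11 -0.04; -0.06 -0.77 0.11 -0.04; -0.05 -0.77 0.11 -0.04; -0.05 -0.77 0.11 -0.04; -0.05 -0.77 0.11 -0.04; -0.04 -0.77 0.11 -0.04
```

>>> {"method": "arm_command", "body": {"increments": "0.14 -0.82 -0.13 -0.04; 0.15 -0.82 -0.13 -0.04; 0.15 -0.82 -0.13 -0.04; 0.15 -0.82 -0.13 -0.04; 0.16 -0.82 -0.13 -0.04; 0.16 -0.82 -0.13 -0.04; 0.16 -0.82 -0.13 -0.04; 0.17 -0.82 -0.13 -0.04; 0.17 -0.81 -0.13 -0.04; 0.18 -0.81 -0.13 -0.04; 0.18 -0.81 -0.13 -0.04; 0.18 -0.81 -0.13 -0.04; 0.19 -0.81 -0.13 -0.04; 0.19 -0.81 -0.13 -0.04"}}

```text
time_s: 32.98
ee_pos: [0.3448, 0.0586, 0.2205]
orientation: [0.045, 0.999, 0.0, 0.0]
wrist_force: [0.2, -0.1, -2.3]
width: 0.0091
finger_force: 98.0
```

>>> {"method": "arm_command", "body": {"increments": "-0.09 -0.77 0.11 -0.04; -0.08 -0.77 0.11 -0.04; -0.08 -0.77 0.11 -0.04; -0.08 -0.77 0.11 -0.04; -0.07 -0.77 0.11 -0.04; -0.07 -0.77 0.11 -0.04; -0.07 -0.77 0.11 -0.04; -0.06 -0.77 0.11 -0.04; -0.06 -0.77 0.11 -0.04; -0.06 -0.77 0.11 -0.04; -0.05 -0.77 0.11 -0.04; -0.05 -0.77 0.11 -0.04; -0.05 -0.77 0.11 -0.04; -0.04 -0.77 0.11 -0.04; 0 0 0 0"}}

```text
time_s: 34.85
ee_pos: [0.35, -0.1576, 0.1893]
orientation: [0.012, 1.0, -0.0, -0.0]
wrist_force: [0.5, 0.7, -3.2]
width: 0.0092
finger_force: 98.1
```

```bash
python3 - <<'E'
from rig import robot; from h import *
s=robot.sense(); T=s["ee_pos"];h=heading(s["orientation"]); print(T,h,s["time_s"],s["width"])
c=robot.capture("scene"); tray(c,T,h); np.savez("s11.npz",**c)
c=robot.capture("top"); tray(c,T,h); np.savez("t11.npz",**c)
# nest top-view refit from clear image: rim and nest
D=c["range_z"]; v,u=np.mgrid[:400,:640]
P=((np.linalg.inv(c["K"])@np.stack([u.ravel(),v.ravel(),np.ones(u.size)]))*D.ravel()).T
X=((P-c["t"])@c["R"])[D.ravel()>0]; z=X[:,2]; m=(z>.082)&(z<.1)
for n,k,a,b in(("front",(abs(X[:,0]-.489)<.02)&(X[:,1]<-.08)&(X[:,1]>-.25),1,0),("right",(abs(X[:,1]+.272)<.02)&(X[:,0]<.64)&(X[:,0]>.51),0,1),("left",(abs(X[:,1]+.055)<.02)&(X[:,0]<.64)&(X[:,0]>.51),0,1)):
    Q=X[m&k]
    if len(Q)>9: print(n,len(Q),"%.4f"%np.polyfit(Q[:,a],Q[:,b],1)[0],Q.mean(0))
ps=-.027; ex=np.array([np.cos(ps),np.sin(ps),0]); N=np.array([.590,-.163,0])
g=lambda o,z:tuple((N+(o-.0392)*ex)[:2])+(z,1.5708+ps)
plan(T,h,[g(-.16,.182)+(4,),g(-.03,.180)+(12,),g(0,.157)+(6,)])
E
```

```text
[ 0.35003354 -0.15761437  0.18930769] 1.546080213225195 34.85 0.009209374558918624
297 ((38.72577667236328, -2.994434356689453), (98.08309173583984, 126.02335357666016), 89.40629577636719) [-0.00261171 -0.04300685]
134 ((61.079647064208984, 1.0036163330078125), (80.27069854736328, 96.81813049316406), 0.037435684353113174) [ 0.01001657 -0.04242187]
front 192 0.0307 [ 0.49513214 -0.16371117  0.08924208]
right 163 -0.0327 [ 0.56821662 -0.2688234   0.08799313]
left 129 -0.0643 [ 0.56355103 -0.05637661  0.08919312]
-0.51 0.01 0.09 0; -0.51 0.01 0.09 0; -0.51 0.01 0.09 0; -0.51 0.01 0.09 0
-0.54 0 0.01 0; -0.54 0 0.01 0; -0.54 0 0.01 0; -0.54 0 0.01 0; -0.54 0 0.01 0; -0.54 0 0.01 0; -0.54 0 0.01 0; -0.54 0 0.01 0; -0.54 0 0.01 0; -0.54 0 0.01 0; -0.54 0 0.01 0; -0.54 0 0.01 0
-0.25 0 0.19 0; -0.25 0 0.19 0; -0.25 0 0.19 0; -0.25 0 0.19 0; -0.25 0 0.19 0; -0.25 0 0.19 0
```

>>> {"method": "arm_command", "body": {"increments": "-0.51 0.01 0.09 0; -0.51 0.01 0.09 0; -0.51 0.01 0.09 0; -0.51 0.01 0.09 0; -0.54 0 0.01 0; -0.54 0 0.01 0; -0.54 0 0.01 0; -0.54 0 0.01 0; -0.54 0 0.01 0; -0.54 0 0.01 0; -0.54 0 0.01 0; -0.54 0 0.01 0; -0.54 0 0.01 0; -0.54 0 0.01 0; -0.54 0 0.01 0; -0.54 0 0.01 0; 0 0 0 0"}}

```text
time_s: 37.08
ee_pos: [0.5216, -0.1598, 0.1795]
orientation: [0.011, 1.0, 0.0, -0.0]
wrist_force: [-0.7, 0.8, -2.4]
width: 0.0092
finger_force: 98.1
```

>>> {"method": "arm_command", "body": {"increments": "-0.25 0 0.19 0; -0.25 0 0.19 0; -0.25 0 0.19 0; -0.25 0 0.19 0; -0.25 0 0.19 0; -0.25 0 0.19 0; 0 0 0 0"}}

```text
time_s: 37.95
ee_pos: [0.551, -0.1605, 0.1565]
orientation: [0.012, 1.0, 0.0, -0.0]
wrist_force: [0.0, -0.7, -1.5]
width: 0.0086
finger_force: 98.1
```

```bash
python3 - <<'E'
from rig import robot; from h import *
import cv2
s=robot.sense(); T=s["ee_pos"];h=heading(s["orientation"]); print(T,h,s["time_s"],s["width"],s["wrist_force"])
# tray walls vs incubator walls in scene view
c=robot.capture("scene"); tray(c,T,h); np.savez("s12.npz",**c)
ps=-.027; ex=np.array([np.cos(ps),np.sin(ps),0]); ey=np.array([-np.sin(ps),np.cos(ps),0]); N=np.array([.590,-.163,0])
d=T-N; print("grip in inc frame",d@ex,d@ey)
E
```

```text
[ 0.5510354  -0.16046596  0.15648324] 1.547743049547881 37.95 0.008615090749964914 [ 0.02206525 -0.72099537 -1.50048473]
249 ((38.03935623168945, -2.444561004638672), (101.46562957763672, 128.11016845703125), 89.34256744384766) [-0.00880865 -0.04257456]
grip in inc frame -0.039018809575246456 0.001481204814620128
```

>>> {"method": "arm_command", "body": {"increments": "0 -0.07 0.1 0.02; 0 0 0.15 0; 0 0 0.15 0; 0 0 0 0"}}

```text
time_s: 38.5
ee_pos: [0.5507, -0.1619, 0.1487]
orientation: [0.013, 1.0, 0.0, -0.0]
wrist_force: [-0.7, -0.2, -2.8]
width: 0.0093
finger_force: 98.1
```

>>> {"method": "arm_command", "body": {"increments": "0 0 0.15 0; 0 0 0.1 0; 0 0 0 0"}}

```text
time_s: 38.88
ee_pos: [0.5508, -0.1619, 0.1438]
orientation: [0.013, 1.0, 0.0, -0.0]
wrist_force: [0.4, -0.5, -2.2]
width: 0.0092
finger_force: 98.1
```

>>> {"method": "arm_command", "body": {"increments": "0 0 0.1 0; 0 0 0.08 0; 0 0 0 0"}}

```text
time_s: 39.25
ee_pos: [0.5508, -0.1619, 0.1403]
orientation: [0.013, 1.0, 0.0, -0.0]
wrist_force: [-0.4, -0.3, -2.5]
width: 0.0091
finger_force: 98.1
```

>>> {"method": "arm_command", "body": {"increments": "0 0 0.06 0; 0 0 0 0; 0 0 0 0"}}

```text
time_s: 39.62
ee_pos: [0.551, -0.1619, 0.1393]
orientation: [0.013, 1.0, -0.0, 0.0]
wrist_force: [0.6, 0.0, -3.3]
width: 0.0094
finger_force: 98.2
```

>>> {"method": "arm_command", "body": {"increments": "0 0 0.07 0; 0 0 0 0"}}

```text
time_s: 39.88
ee_pos: [0.551, -0.1623, 0.1386]
orientation: [0.013, 1.0, -0.0, 0.0]
wrist_force: [-2.8, -1.3, 2.4]
width: 0.009
finger_force: 98.6
```

>>> {"method": "arm_command", "body": {"increments": "0 0 0.07 0; 0 0 0 0; 0 0 0 0"}}

```text
time_s: 40.25
ee_pos: [0.551, -0.1624, 0.1384]
orientation: [0.013, 1.0, -0.001, 0.001]
wrist_force: [-5.5, -0.1, 9.0]
width: 0.0087
finger_force: 99.8
```

>>> {"method": "arm_command", "body": {"increments": "0 0 0 0; 0 0 0 0; 0 0 0 0; 0.2 0 -0.1 0; 0.5 0 -0.2 0; 0.8 0 -0.3 0; 0.8 0 -0.6 0; 0.8 0 -0.8 0; 0.8 0 -0.8 0; 0.8 0 -0.8 0; 0.8 0 0 0; 0.8 0 0 0; 0 0 0 0; 0 0 0 0", "jaw": 0}}

```text
time_s: 42.0
ee_pos: [0.4249, -0.1587, 0.2081]
orientation: [0.013, 1.0, -0.0, -0.0]
wrist_force: [0.2, 0.4, 0.6]
width: 0.0428
finger_force: 0.0
```

```bash
python3 - <<'E'
from rig import robot; from h import *
import cv2
s=robot.sense(); print(s["ee_pos"],s["time_s"],s["wrist_force"])
for n in("top","scene"):
    c=robot.capture(n); np.savez(n+"_end.npz",**c)
    D=c["range_z"]; v,u=np.mgrid[:400,:640]
    P=((np.linalg.inv(c["K"])@np.stack([u.ravel(),v.ravel(),np.ones(u.size)]))*D.ravel()).T
    X=((P-c["t"])@c["R"])[D.ravel()>0]; z=X[:,2]
    for lo,hi in((.093,.108),(.137,.16)):
        q=X[(abs(X[:,0]-.59)<.085)&(abs(X[:,1]+.163)<.07)&(z>lo)&(z<hi)]
        if len(q)>9:
            k=np.linalg.lstsq(np.c_[q[:,:2],np.ones(len(q))],q[:,2],rcond=None)[0]
            print(n,lo,len(q),q.mean(0),cv2.minAreaRect(q[:,:2].astype(np.float32)*1000),"slopes",k[:2])
# rod vs. before and ball in scene: compare with s9
a=np.load("s9.npz")["range_z"]; b=D
d=abs(a-b)[150:245,320:440]; print("changed px in hood/rod area",(d>.03).sum())
E
```

```text
[ 0.42486516 -0.15868086  0.20812506] 42.0 [0.24761594 0.42690023 0.64274999]
top 0.093 153 [ 0.5627692  -0.16752969  0.09748228] ((577.1647338867188, -161.86134338378906), (95.7574234008789, 99.17184448242188), 88.74214935302734) slopes [-0.00511901  0.00978209]
top 0.137 163 [ 0.58119102 -0.16035738  0.14961159] ((581.551513671875, -161.39779663085938), (11.698942184448242, 71.22444915771484), 89.10994720458984) slopes [ 0.00526216 -0.57200018]
scene 0.093 194 [ 0.58259243 -0.17988213  0.0969323 ] ((589.9773559570312, -165.8312225341797), (100.147216796875, 126.39838409423828), 88.21333312988281) slopes [0.00366396 0.00923864]
scene 0.137 183 [ 0.5874532  -0.1682137   0.14646764] ((590.3709716796875, -166.10662841796875), (88.80895233154297, 15.96753215789795), 0.23363091051578522) slopes [0.02548116 0.56196127]
changed px in hood/rod area 2150
```

```bash
python3 - <<'E'
from h import *
for f in("s9.npz","scene_end.npz","top_end.npz"):
    c=np.load(f); D=c["range_z"]; v,u=np.mgrid[:400,:640]
    P=((np.linalg.inv(c["K"])@np.stack([u.ravel(),v.ravel(),np.ones(u.size)]))*D.ravel()).T
    X=((P-c["t"])@c["R"])[D.ravel()>0]
    b=X[(abs(X[:,0]-.60)<.03)&(X[:,1]<-.175)&(X[:,1]>-.215)&(abs(X[:,2]-.326)<.014)]
    r=X[(abs(X[:,0]-.60)<.05)&(abs(X[:,1]+.036)<.014)&(abs(X[:,2]-.2)<.03)]
    d=np.linalg.svd(r-r.mean(0))[2][0] if len(r)>9 else None
    print(f,"bar",len(b),b.mean(0) if len(b) else 0,"rod",len(r),r.mean(0),d)
E
```

```text
s9.npz bar 49 [ 0.59838169 -0.19487518  0.32607308] rod 98 [ 0.60302449 -0.0398989   0.20474773] [-0.63397303  0.0350074  -0.77256241]
scene_end.npz bar 51 [ 0.59840415 -0.19527946  0.32601079] rod 98 [ 0.60279718 -0.03969809  0.20391163] [-0.632456    0.03616659 -0.7737515 ]
top_end.npz bar 94 [ 0.59998501 -0.19438672  0.32782599] rod 81 [ 0.60350457 -0.03389184  0.20241613] [-0.7945715   0.03168858 -0.60634311]
```

The bar and rod are where they were when the hood first settled on the rod. The tray is level in its sockets and the arm is clear, so I'm handing in.

```bash
python3 -c "
from rig import robot
print(robot.hand_in())"
```

```text
the job is handed in; nothing more can be done
None
```

I propped the hood open on the rod and set the tray level in the incubator with its lugs in the sockets, then handed the job in at about 42 s; the hand-in gave no verdict.

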